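# Open the oil box past its hidden safety catch and shut the screw-down valve

## Task

The lid of the blue test-oil box has popped up but is still held by the sprung safety catch under its front edge. Reach under the edge, push the catch back towards the box's rear and lift the lid past it without forcing it, and swing the lid right open so that it leans back well beyond upright. Then wind the handwheel inside clockwise by its crank knob until you feel the stop, back it off a quarter turn and let go, leaving everything else on the bench where it is.

Things in the scene. Friction and masses are not known exactly. Their poses are not given: they have to be found in the camera images.
- oilbox: Blue sheet-steel box open at the top, fixed to the bench, 295 deep (x) by 320 wide (y); origin on the bench, 125 mm behind the front wall's outer face, mid-width; x points away from the front to the hinge, y to the left, z up. Front wall at x=-125 to -121 mm, only 40 mm high; side walls (5 thick) 112 mm high, outer faces at y=+-160; floor 12 mm; a solid rear deck 108 mm high from x=105 to 170.
- lid_hinge (a point): Middle of the lid's hinge line (parallel to the box's y), at x=100, z=115 mm in the box's frame; axes as the box.
- lid (a joint): Aluminium lid, 225 mm hinge to front, 320 wide, about 0.5 kg. 0 = ajar as found (tilted up 0.17 rad); grows as it opens; upright at 1.40, end stop 1.85; the catch stops it at about 0.03. Stiff hinge: stays where left; lifting at the edge takes 6 to 9 N. At the front a 40 mm skirt hangs down square to the panel, with a 14 mm inward flange at its foot.
- lid_edge (a point): Lowest front corner of the lid's skirt, mid-width; moves with the lid (ajar: x=-128, z=114 mm in the box's frame, i.e. 228 mm from the hinge line at a level with it). The gap under it, down to the front wall, is 70 mm; the lid can be lifted here. The front faces the right-hand side as the robot sees it (roughly world -y).
- catch (a joint): Sprung catch, slide: 0 = at rest (engaged), grows as it is pushed to the box's +x (rearward), up to 0.024 m. 3 N at first, 8 N at the end; springs back when let go. The lid is free from about 12 mm; push it 15 mm or more and hold it so while lifting the lid's edge some 25 mm; then the hook can no longer hold the lid.
- catch_face (a point): Push point on the front face of the catch's upright steel post (24 wide, 6 thick), 17 mm behind the lid's skirt edge, height 65 mm. Post stands 44 to 130 mm high; hook head juts 12 mm forward at height 118 to 128, over the lid's flange. Its place along the box's y varies +-60 mm. Its bracket (34 wide, top at 46 mm) sticks out 46 mm in front of the post, seen from above.
- wheel (a joint): Handwheel angle, grows as it turns clockwise seen from above; 1 to 2 turns from the stop at the start. The stop is firm and is to be felt; the wheel turns easily (about 1.5 N at the knob) and stays where it is left.
- wheel_axis (a point): Point on the vertical axis of the handwheel (rim 110 mm over all, its top at height 68 mm), at the height of the crank knob's centre (89 mm).
- crank_knob (a point): Centre of the free-spinning upright crank knob on the wheel: black cylinder 18 mm in diameter, 40 mm tall (height 69 to 109 mm), 45 mm from the wheel's axis. It can be held and led round in a circle without turning the hand.
- spray: Spray can, 56 mm across, 180 tall; bystander, leave it alone. Origin at its underside's centre.
- jar: Amber jar, 64 mm across, 130 tall; bystander, leave it alone. Origin at its underside's centre.
- tin: Small open tin, 34 mm across, 40 tall, standing in the box's rear corner; bystander, leave it alone. Origin at its underside's centre.
- spanner: Spanner, 160 long, lying; bystander, leave it alone. Origin at its underside's centre.
- driver: Screwdriver, 190 long, lying; bystander, leave it alone. Origin at its underside's centre.
- gear: Gear wheel, 94 mm across, 30 tall; bystander, leave it alone. Origin at its underside's centre.
- nozzle: Steel injector body, 32 mm across, 100 tall, upright; bystander, leave it alone. Origin at its underside's centre.

How it is judged:
On the way, in this order (a step that is already met when the one before it is completed fails the run):
1. the catch is pushed back at least 6 mm while the lid is still ajar (value of joint catch above 0.006 m and value of joint lid below 0.12 rad), for 0.1 s.
2. the lid is lifted clear past the catch (value of joint lid above 0.25 rad), for 0.1 s.
3. the lid is swung open beyond upright (value of joint lid above 1.5 rad), for 0.2 s.
4. the handwheel is wound clockwise to its stop (value of joint wheel above 13.93 rad), for 0.05 s.
At the end, for the whole second after the job is handed in: The lid stays open, at least 5 degrees beyond upright (joint above 1.5 rad); the catch has sprung back (within 3 mm); the handwheel is at rest, backed off a quarter turn (90 degrees, give or take 28) anticlockwise from its stop (value of joint lid above 1.5 rad and value of joint catch below 0.003 m and value of joint wheel between 11.929 and 12.929 rad and velocity of joint wheel between -0.1 and 0.1 rad/s); the robot touches nothing.
It fails at once if another thing on the bench or in the box is knocked over or pushed out of place (more than 40 mm, or tipped more than 23 degrees) (distance of any of spray, jar, tin, spanner, driver, gear, nozzle from where it was at the start of the episode above 0.04 m or angle between any of spray, jar, nozzle, tin's own z axis and vertical above 0.4 rad).
It fails at once if the lid or box is pressed with more than 60 N (contact force between the fingers and oilbox above 60 N).
It also fails if it takes over 72 s, if anything falls off the work surface, if the arm or the gripper's body presses on something with over 40 N, if the wrist force passes 120 N, or if a joint passes its speed limit or range.

## Robot

A 6-joint arm with a two-finger parallel gripper is mounted at the origin on the work surface. World frame = base frame: x ahead of the robot, y to its left, z up, the work surface at z = 0. Lengths are in m, angles in rad, forces in N, time in s.
With the tool pointing down it reaches from about 0.35 to 0.925 m from the base axis. Payload 6.4 kg.
Tool frame: the origin (TCP) lies at the very end of the fingers, on their centre line; the grasp point (between the pads) lies 19 mm behind it; z points along the fingers, y is the line along which they close (so a half turn about z gives the same grasp; the last joint's range is limited). The gripper opens to 94 mm and grips with 3 to 60 N. Pads are 16 mm wide; open, the fingers measure 119 mm over their backs; the gripper's body (75 mm by 177 mm) begins 78 mm behind the grasp point.
Start: joints at [-1.482, 0.245, 1.558, -0, 1.339, -0.174], TCP at [0.169, -0.628, 0.205] pointing down, gripper open.
Joint ranges: [-3.13, 3.13], [-1.02, 2.26], [0.13, 2.54], [-0.95, 4.09], [0.21, 2.88], [-2.74, 2.74]. Speed limits (rad/s): [2.57, 2.57, 3.14, 3.14, 3.14, 3.14].

## Interface

Orientations are given as a unit quaternion [w, x, y, z].
In Python, from cell import env gives the robot as it stands.
- The arm moves only by the shell command python3 -m handwheel 'ROWS' [FORCE]. ROWS is JSON, a list of rows, each an object with "travel": the shift along the tool's x, y, z in mm, a list of three; "rot": the turn, a rotation vector about the tool's x, y, z in degrees, a list of three; "fingers": the finger opening in mm, from 0 to 94. In form: [{"travel": [x, y, z], "rot": [wx, wy, wz], "fingers": fingers}, ...]. A call has 1 to 10 rows; each row is the pose to reach, as a shift and turn from the pose commanded when the call began, along the tool's axes at that moment; what a row does not reach only later rows make up. A row lasts 1/8 s, in which the tool goes at most 62.5 mm and 10.7 degrees, less where a joint would pass 70% of its speed; a pose out of reach is approached as far as the arm can. A call with a gripper value outside its range is refused whole. The fingers move at their own pace and stop on an object; FORCE is the grip in N (left out, the last holds). Time passes only in rows, so rows that repeat a pose let the fingers close. It gives the time, the measured TCP pose, the force, the opening and the grip force at its end, in the units of the state.
- env.state(): the state, without advancing time (a new reading comes with each control period).
- env.capture(name): name is "scene" or "top" or "wrist"; returns (picture, depth): 480x640x3 uint8, red, green, blue; 480x640 float32, m along the optical axis (not along the pixel's ray), 0 where there is no reading.
- env.get_calibration(name): a dict with "fx", "fy", "cx", "cy" (pixels), "R" (3x3) and "t" (3): a world point X has camera coordinates R X + t; the wrist camera has in their place "tool_from_camera" (4x4, takes a point from camera to tool coordinates, whose origin is the TCP and whose axes are the flange's). Camera axes: x right, y down, z forward; pixel columns grow to the right and rows downward; lengths in m; the calibration is good to about 2 mm. A picture is of the moment at which its call begins: read the wrist's pose just before it. get_calibration takes no time and is no camera call.
- env.finish_job(): hands the job in; it is judged then, once.
Trained networks look in the newest picture that a camera, given by its name, has taken for a name from the list of things; names that differ only in an ending like _2 or _b are one class to them, and where a whole thing is asked for, a point or a joint stands for the part that bears it (a point fixed in the world has none). Each returns a list of dicts, best first, with "conf" (0 to 1); they miss things now and then, are a little off and sometimes report something else, mostly with a low value. They report only what shows in the picture. A call takes as long as a camera call.
- env.search_frame(thing, camera): "bbox" ([left, top, right, bottom] in pixels, round what is visible of it).
- env.trace(thing, camera): "mask" (480x640 bool, what is visible of it) and "bbox" ([left, top, right, bottom] in pixels, round what is visible of it).
- env.spot_point(thing, camera): "point" ([column, row] in pixels: a listed point, or the origin of a listed thing).
The state is a dict: "time": time; "q": joint angles; "qd": joint speeds; "tau": joint torques, N m; "ee_pos": TCP position; "ee_rot": TCP orientation; "force": force on the tool from outside, world axes, zero at the start; "torque": the same for the moment, N m; "width": finger opening in m; "grip_force": force on a finger pad.
Only numpy, scipy, OpenCV 4.12 (cv2) and the standard library are available. Lean on these libraries where they do the work, as an engineer would, in place of code of your own. Each camera call takes 0.05 s, during which the arm holds its last target. There are 200 camera calls.

## Working session

There is one attempt and no reset: what is moved stays moved. The work goes in short steps, Python scripts to look and compute and a shell command to move; the robot and the scene stay as the last step left them, time stands still between calls to the robot, and variables do not carry over. Pictures are saved under pics/ and viewed, at most 10 in all, crops included, and the job is handed in when it is done.

```bash
mkdir -p pics; ls; cat > h.py <<'E'
import numpy as np,cv2
from cell import env
from scipy.spatial.transform import Rotation as R
def tool():
    s=env.state();q=s["ee_rot"];T=np.eye(4)
    T[:3,:3]=R.from_quat([q[1],q[2],q[3],q[0]]).as_matrix();T[:3,3]=s["ee_pos"];return T
def cap(n):
    T=tool();rgb,d=env.capture(n);c=env.get_calibration(n)
    if n=="wrist": W=T@np.array(c["tool_from_camera"])
    else:
        W=np.eye(4);W[:3,:3]=np.array(c["R"]).T;W[:3,3]=-W[:3,:3]@np.array(c["t"])
    v,u=np.mgrid[:480,:640]
    P=np.stack([(u-c["cx"])/c["fx"]*d,(v-c["cy"])/c["fy"]*d,d],-1)@W[:3,:3].T+W[:3,3]
    P[d<=0]=np.nan
    return rgb,d,P,W,c
def save(n,rgb): cv2.imwrite("pics/"+n,rgb[...,::-1])
E
python3 - <<'E'
from h import *
T=tool();print(T.round(3))
for n in("top","scene"):
    rgb,d,P,W,c=cap(n);save(n+"1.png",rgb)
    for t in("oilbox","lid_hinge","lid_edge","catch_face","wheel_axis","crank_knob","spray","jar","tin","spanner","driver","gear","nozzle"):
        r=env.spot_point(t,n)
        if r:
            u,v=np.array(r[0]["point"]).round().astype(int)
            print(n,t,round(r[0]["conf"],2),u,v,P[min(v,479),min(u,639)].round(3))
E
```

```text
pics
[[ 0.966  0.26  -0.     0.169]
 [ 0.26  -0.966  0.002 -0.627]
 [ 0.    -0.002 -1.     0.204]
 [ 0.     0.     0.     1.   ]]
top oilbox 0.92 284 266 [0.528 0.06  0.136]
top lid_hinge 0.61 238 252 [0.558 0.16  0.119]
top lid_edge 0.71 336 287 [ 0.483 -0.052  0.13 ]
top crank_knob 0.25 285 268 [0.523 0.058 0.134]
top spray 0.8 383 243 [ 0.576 -0.149  0.162]
top jar 0.85 403 320 [ 0.412 -0.196  0.128]
top spanner 0.76 145 283 [0.489 0.391 0.009]
top driver 0.97 496 293 [ 0.466 -0.433  0.026]
top gear 0.63 477 217 [ 0.645 -0.391  0.026]
top nozzle 0.61 141 219 [0.638 0.397 0.029]
scene oilbox 0.57 332 234 [ 0.65  -0.024  0.141]
scene lid_hinge 0.62 378 197 [0.575 0.15  0.117]
scene lid_edge 0.96 282 201 [ 0.473 -0.052  0.114]
scene spray 0.55 257 288 [ 0.612 -0.189  0.024]
scene jar 0.65 210 244 [ 0.433 -0.227  0.025]
scene spanner 0.59 428 184 [0.489 0.392 0.005]
scene driver 0.88 132 298 [ 0.479 -0.431 -0.002]
scene gear 0.64 166 348 [ 0.659 -0.41   0.019]
scene nozzle 0.55 469 212 [0.645 0.398 0.017]
```

View pics/top1.png

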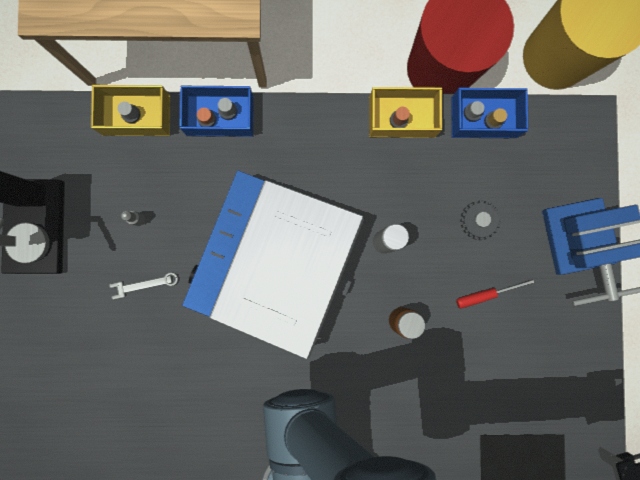

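View pics/scene1.png

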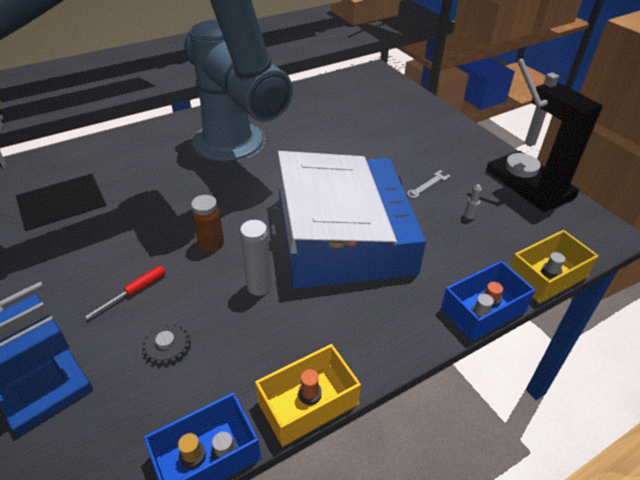

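```bash
python3 - <<'E'
from h import *
rgb,d,P,W,c=cap("top")
m=(P[...,2]>0.1)&(P[...,2]<0.2)&(P[...,0]>0.35)&(P[...,0]<0.8)&(P[...,1]>-0.12)&(P[...,1]<0.3)
n,l,st,_=cv2.connectedComponentsWithStats(m.astype(np.uint8));k=1+st[1:,4].argmax();print(st[1:,4])
pts=P[l==k];r=cv2.minAreaRect(pts[:,:2].astype(np.float32));print(r,cv2.boxPoints(r).round(3))
for z0,z1 in((.1,.112),(.112,.12),(.12,.13),(.13,.14),(.14,.16)):
    q=pts[(pts[:,2]>z0)&(pts[:,2]<z1)];
    if len(q)>20: print(z0,len(q),q.mean(0).round(3),cv2.boxPoints(cv2.minAreaRect(q[:,:2].astype(np.float32))).round(3).tolist())
E
```

```text
[20270]
((0.5365402698516846, 0.08466629683971405), (0.2991727888584137, 0.3205234408378601), 68.5029525756836) [[ 0.333  0.004]
 [ 0.631 -0.113]
 [ 0.74   0.165]
 [ 0.442  0.283]]
0.1 4185 [0.578 0.193 0.108] [[0.3319999873638153, 0.004999999888241291], [0.6309999823570251, -0.11299999803304672], [0.7400000095367432, 0.16500000655651093], [0.44200000166893005, 0.28299999237060547]]
0.112 1295 [0.563 0.149 0.117] [[0.3330000042915344, 0.004000000189989805], [0.6309999823570251, -0.11299999803304672], [0.7390000224113464, 0.16300000250339508], [0.4410000145435333, 0.2800000011920929]]
0.12 3857 [0.547 0.117 0.125] [[0.3330000042915344, 0.004999999888241291], [0.6309999823570251, -0.1120000034570694], [0.7149999737739563, 0.10100000351667404], [0.4169999957084656, 0.21799999475479126]]
0.13 4133 [0.527 0.066 0.135] [[0.33399999141693115, 0.007000000216066837], [0.6320000290870667, -0.10999999940395355], [0.7020000219345093, 0.06800000369548798], [0.40400001406669617, 0.1850000023841858]]
0.14 6789 [ 0.503 -0.004  0.148] [[0.33399999141693115, 0.008999999612569809], [0.6320000290870667, -0.11100000143051147], [0.6859999895095825, 0.02500000037252903], [0.3889999985694885, 0.14499999582767487]]
```

The top view shows the box with its front edge facing right, running from (365,215) to (308,357). The catch bracket bump is at about (349,285). The jar at (408,322) and the spray can at (395,237) flank the approach.

```bash
cat >> h.py <<'E'
O=np.array([.529,.0657,0]);e=np.array([.365,.931,0]);b=np.array([-.931,.365,0]);B=np.stack([e,b,[0,0,1]])
def box(p): return (np.asarray(p)-O)@B.T
E
python3 - <<'E'
from h import *
c=[[.333,.004],[.631,-.113],[.74,.165],[.442,.283]]
for p in c: print(box([*p,0]).round(3))
for n in("top","scene"):
    rgb,d,P,W,_=cap(n);Q=box(P)
    m=(Q[...,0]>-.175)&(Q[...,0]<-.132)&(abs(Q[...,1])<.1)&(Q[...,2]>.015)&(Q[...,2]<.1)
    q=Q[m];print(n,len(q));
    if len(q): print(np.percentile(q,[2,50,98],axis=0).round(3))
    for t in("spray","jar"):
        for r in env.trace(t,n)[:1]:
            q=Q[r["mask"]];q=q[q[:,2]>.02];print(n,t,np.nanpercentile(q,[3,50,97],axis=0).round(3).tolist())
E
```

```text
[-0.129  0.16   0.   ]
[-0.129 -0.16   0.   ]
[ 0.169 -0.16   0.   ]
[0.171 0.16  0.   ]
top 162
[[-0.157 -0.023  0.041]
 [-0.146 -0.006  0.046]
 [-0.134  0.01   0.051]]
top spray [[-0.222, -0.164, 0.042], [-0.194, -0.136, 0.178], [-0.173, -0.115, 0.184]]
top jar [[-0.329, -0.011, 0.036], [-0.297, 0.016, 0.128], [-0.276, 0.043, 0.133]]
scene 164
[[-0.159 -0.027  0.017]
 [-0.149 -0.015  0.044]
 [-0.133  0.009  0.048]]
scene spray [[-0.227, -0.172, 0.027], [-0.202, -0.165, 0.126], [-0.177, -0.13, 0.18]]
scene jar [[-0.126, -0.157, 0.117], [-0.023, -0.027, 0.136], [0.091, 0.145, 0.154]]
```

```bash
cat >> h.py <<'E'
def go(p,pitch=None,z=None,y=None,boxf=True):
    "rows values to reach: p in box frame (m); pitch deg below horizontal with tool z in box x-z plane and tool y=-b"
    T=tool();p=np.asarray(p,float)
    if boxf: p=p@B+O
    if pitch is not None:
        a=np.radians(pitch);z=np.cos(a)*e-np.sin(a)*np.array([0,0,1]);y=-b
    if z is None: D=T[:3,:3]
    else:
        D=np.stack([np.cross(y,z),y,z],1);D/=np.linalg.norm(D,axis=0)
    print("travel",(T[:3,:3].T@(p-T[:3,3])*1000).round(1).tolist(),"rot",np.degrees(R.from_matrix(T[:3,:3].T@D).as_rotvec()).round(1).tolist())
def st():
    s=env.state();T=tool();print("t",round(s["time"],2),"box",(box(T[:3,3])*1000).round(1),"zdir",(B@T[:3,2]).round(3),"ydir",(B@T[:3,1]).round(3),"q",np.round(s["q"],2),"F",(B@np.array(s["force"])).round(1),"w",round(s["width"]*1000,1))
E
python3 - <<'E'
from h import *
st();go([-.30,-.002,.33],50);go([-.168,-.002,.124],50)
E
```

```text
t 1.75 box [-777.    82.2  205.5] zdir [ 0.  0. -1.] ydir [-0.804 -0.594 -0.   ] q [-1.48  0.25  1.56 -0.    1.34 -0.17] F [ 0.2 -1.  -0.5] w 93.9
travel [351.2, -333.6, -124.5] rot [18.7, 37.0, -51.3]
travel [429.7, -439.7, 81.5] rot [18.7, 37.0, -51.3]
```

```bash
python3 -m handwheel '[{"travel":[40,-40,-100],"rot":[0,0,0],"fingers":0},{"travel":[90,-85,-125],"rot":[5,10,-15],"fingers":0},{"travel":[130,-125,-125],"rot":[8,16,-22],"fingers":0},{"travel":[175,-165,-125],"rot":[11,22,-30],"fingers":0},{"travel":[220,-205,-125],"rot":[14,27,-37],"fingers":0},{"travel":[260,-245,-125],"rot":[16,32,-45],"fingers":0},{"travel":[300,-285,-125],"rot":[18.7,37,-51.3],"fingers":0},{"travel":[351,-334,-125],"rot":[18.7,37,-51.3],"fingers":0},{"travel":[351,-334,-125],"rot":[18.7,37,-51.3],"fingers":0},{"travel":[351,-334,-125],"rot":[18.7,37,-51.3],"fingers":0}]' 30; python3 - <<'E'
from h import *
st();go([-.168,-.002,.124],50)
E
```

```text
time: 3.0
ee_pos: [0.4214, -0.2124, 0.3306]
ee_rot: [-0.193, 0.775, 0.531, 0.282]
force: [-0.8, 0.3, 0.4]
width: 0.0009
grip_force: 0.0
t 3.0 box [-298.2   -1.3  330.6] zdir [ 0.642  0.002 -0.766] ydir [ 0.004 -1.     0.   ] q [-1.04 -0.11  1.82  0.56  1.86 -0.62] F [-0.1  0.9  0.4] w 0.9
travel [-33.0, 1.1, 242.0] rot [-0.1, 0.0, 0.2]
```

```bash
python3 - <<'E'
from h import *
rgb,d,P,W,c=cap("wrist");save("w1.png",rgb);Q=box(P)
for t in("catch_face","lid_edge","crank_knob"):
    for r in env.spot_point(t,"wrist")[:2]:
        u,v=np.array(r["point"]).round().astype(int);print(t,round(r["conf"],2),u,v,Q[min(v,479),min(u,639)].round(3))
for r in env.trace("catch","wrist")[:2]:
    q=Q[r["mask"]];print(r["conf"],r["bbox"],np.nanpercentile(q,[3,50,97],axis=0).round(3).tolist())
E
```

```text
catch_face 0.66 321 221 [-0.115 -0.004  0.059]
lid_edge 0.91 316 212 [-0.113  0.003  0.082]
0.63 [313.6, 212.4, 329.2, 226.3] [[-0.115, -0.015, 0.047], [-0.114, -0.004, 0.065], [-0.113, 0.008, 0.082]]
```

View pics/w1.png

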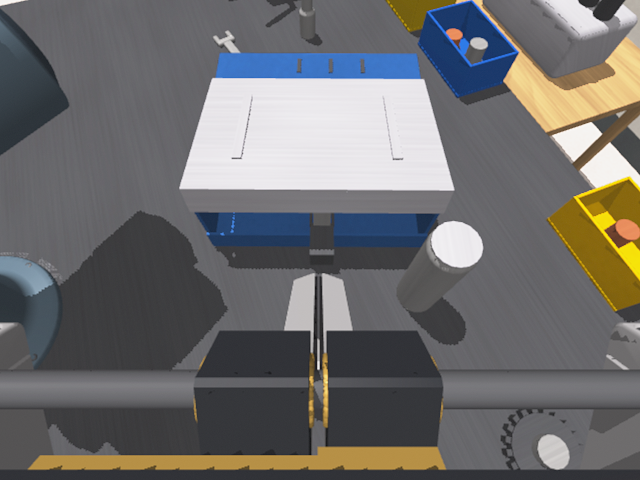

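The wrist view shows the catch post at (321,221), between the skirt and its bracket at (320,255). The fingers sit in line with it and the spray can is off to the right. The measured catch y is about −4 mm, which fits the approach.

```bash
python3 -m handwheel '[{"travel":[-16,1,60],"rot":[0,0,0],"fingers":0},{"travel":[-33,1,120],"rot":[0,0,0],"fingers":0},{"travel":[-34,1,180],"rot":[0,0,0],"fingers":0},{"travel":[-34,1,242],"rot":[0,0,0],"fingers":0},{"travel":[-34,1,280],"rot":[0,0,0],"fingers":0},{"travel":[-34,1,305],"rot":[0,0,0],"fingers":0},{"travel":[-34,1,305],"rot":[0,0,0],"fingers":0}]' ; python3 - <<'E'
from h import *
st();go([-.100,-.002,.064],50);go([-.098,-.002,.098],50)
E
```

```text
time: 4.12
ee_pos: [0.4829, -0.0553, 0.0738]
ee_rot: [-0.195, 0.776, 0.529, 0.282]
force: [-0.7, 0.1, -0.2]
width: 0.0003
grip_force: 0.0
t 4.12 box [-129.5   -1.3   73.8] zdir [ 0.644  0.004 -0.765] ydir [ 0.001 -1.    -0.004] q [-0.73  0.13  2.11  0.68  1.28 -0.69] F [-0.1  0.7 -0.2] w 0.3
travel [16.3, 0.8, 26.4] rot [-0.2, -0.1, -0.1]
travel [39.7, 0.7, 1.7] rot [-0.2, -0.1, -0.1]
```

```bash
python3 -m handwheel '[{"travel":[0,1,13],"rot":[0,0,0],"fingers":0},{"travel":[5,1,17],"rot":[0,0,0],"fingers":0},{"travel":[9,1,20],"rot":[0,0,0],"fingers":0},{"travel":[13,1,23],"rot":[0,0,0],"fingers":0},{"travel":[16,1,26],"rot":[0,0,0],"fingers":0},{"travel":[16,1,26],"rot":[0,0,0],"fingers":0},{"travel":[16,1,26],"rot":[0,0,0],"fingers":0}]' ; python3 - <<'E'
from h import *
st()
rgb,d,P,W,c=cap("wrist");Q=box(P)
for r in env.trace("catch","wrist")[:1]:
    q=Q[r["mask"]];print(r["conf"],r["bbox"],np.nanpercentile(q,[3,50,97],axis=0).round(3).tolist())
E
```

```text
time: 5.0
ee_pos: [0.4957, -0.0313, 0.0653]
ee_rot: [-0.191, 0.777, 0.53, 0.281]
force: [-3.0, -10.0, -2.1]
width: 0.0007
grip_force: 5.6
t 5.0 box [-102.5   -4.4   65.3] zdir [ 0.64  -0.002 -0.769] ydir [-0.    -1.     0.002] q [-0.67  0.14  2.11  0.71  1.23 -0.66] F [-10.4  -0.8  -2.1] w 0.7
```

```bash
python3 -m handwheel '[{"travel":[2,0,2],"rot":[0,0,0],"fingers":0},{"travel":[5,0,-2],"rot":[0,0,0],"fingers":0},{"travel":[8,0,-5],"rot":[0,0,0],"fingers":0},{"travel":[11,0,-8],"rot":[0,0,0],"fingers":0},{"travel":[11,0,-8],"rot":[0,0,0],"fingers":0}]' ; python3 - <<'E'
from h import *
st()
rgb,d,P,W,c=cap("wrist");save("w2.png",rgb)
E
```

```text
time: 5.72
ee_pos: [0.4961, -0.0308, 0.077]
ee_rot: [-0.188, 0.778, 0.531, 0.279]
force: [-8.4, -20.9, -7.2]
width: 0.0004
grip_force: 11.6
t 5.72 box [-101.9   -4.6   77. ] zdir [ 0.634 -0.003 -0.773] ydir [-0.001 -1.     0.003] q [-0.67  0.11  2.11  0.7   1.24 -0.64] F [-22.5   0.2  -7.2] w 0.4
```

View pics/w2.png

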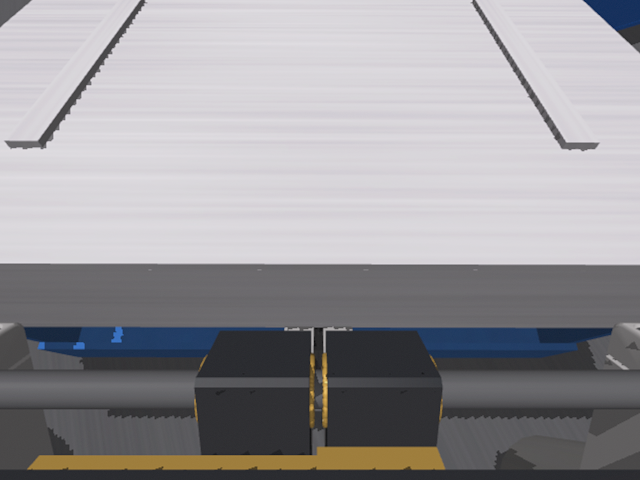

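The skirt spans rows 265–327 with the finger block just below it at row 330. The fingers are now bearing on the skirt edge, so I'll measure the lid's actual tilt.

```bash
cat >> h.py <<'E'
def lid(n="wrist",Q=None):
    if Q is None:
        rgb,d,P,W,c=cap(n);Q=box(P)
    m=(Q[...,0]>-.2)&(Q[...,0]<.06)&(abs(Q[...,1])<.15)&(Q[...,2]>.118)&(Q[...,2]<.4)
    q=Q[m]; a=np.arctan2(q[:,2]-.115,.1-q[:,0]); print(n,len(q),"lid angle",(np.percentile(a,[10,25,50,75,90])-.17).round(3))
    return Q
E
python3 - <<'E'
from h import *
Q=lid();q=Q[200:262,100:540].reshape(-1,3);A=np.c_[q[:,0],np.ones(len(q))];f=np.linalg.lstsq(A,q[:,2],rcond=None)[0];print("tilt",np.arctan(-f[0])-.17)
for v in(240,260,268,280,300,320,326,332): print(v,Q[v,[250,300,320,400]].round(3).tolist())
lid("top");st()
E
```

```text
wrist 270537 lid angle [-0.001  0.062  0.066  0.082  0.098]
 ** On entry to DLASCL parameter number  4 had an illegal value
 ** On entry to DLASCL parameter number  4 had an illegal value
 ** On entry to DLASCL parameter number  4 had an illegal value
 ** On entry to DLASCL parameter number  4 had an illegal value
 ** On entry to DLASCL parameter number  5 had an illegal value
 ** On entry to DLASCL parameter number  4 had an illegal valueTraceback (most recent call last):
  File "<stdin>", line 2, in <module>
    x, resids, rank, s = _umath_linalg.lstsq(a, b, rcond,
                         ~~~~~~~~~~~~~~~~~~~^^^^^^^^^^^^^
                                             signature=signature)
                                             ^^^^^^^^^^^^^^^^^^^^
    raise LinAlgError("SVD did not converge in Linear Least Squares")
numpy.linalg.LinAlgError: SVD did not converge in Linear Least Squares
```

```bash
python3 -m handwheel '[{"travel":[3,0,-4],"rot":[0,0,0],"fingers":0},{"travel":[6,0,-7],"rot":[0,0,0],"fingers":0},{"travel":[9,0,-11],"rot":[0,0,0],"fingers":0},{"travel":[11,0,-13],"rot":[0,0,0],"fingers":0},{"travel":[11,0,-13],"rot":[0,0,0],"fingers":0}]' ; python3 - <<'E'
from h import *
st();lid();lid("top")
E
```

```text
time: 6.45
ee_pos: [0.4965, -0.0294, 0.0943]
ee_rot: [-0.189, 0.778, 0.53, 0.28]
force: [-2.9, -14.2, -9.1]
width: 0.0002
grip_force: 8.2
t 6.45 box [-100.4   -4.5   94.3] zdir [ 0.636 -0.003 -0.771] ydir [-0.002 -1.     0.002] q [-0.67  0.08  2.11  0.69  1.27 -0.61] F [-14.3  -2.5  -9.1] w 0.2
wrist 254203 lid angle [0.055 0.135 0.14  0.149 0.166]
top 15400 lid angle [0.118 0.138 0.152 0.172 0.202]
```

```bash
python3 -m handwheel '[{"travel":[-2,0,-15],"rot":[0,0,0],"fingers":0},{"travel":[-3,0,-40],"rot":[0,0,0],"fingers":0},{"travel":[-3,0,-75],"rot":[0,0,0],"fingers":0},{"travel":[-3,-40,-75],"rot":[0,0,0],"fingers":0},{"travel":[-3,-55,-75],"rot":[0,0,0],"fingers":0},{"travel":[-3,-55,-75],"rot":[0,0,0],"fingers":0}]' ; cat >> h.py <<'E'
def way(L,y,s=25):
    T=tool()
    for th,p in L:
        t,a=np.radians(th),np.radians(p)
        zt=np.cos(a)*e-np.sin(a)*np.array([0,0,1]);xt=np.cross(-b,zt)
        P=np.array([.1-.228*np.cos(t),y,.115+.228*np.sin(t)])@B+O+s/1000*zt-.008*xt
        print(th,p,end=" ");go(P,p,boxf=False)
E
python3 - <<'E'
from h import *
st();lid();way([(0,50),(4,50),(8,50),(18,50),(30,50),(45,55),(60,68),(75,80),(88,88),(97,90),(101,90)],.05)
E
```

```text
time: 7.3
ee_pos: [0.4266, -0.0526, 0.1516]
ee_rot: [-0.193, 0.776, 0.53, 0.283]
force: [-0.2, 0.3, -0.0]
width: 0.0004
grip_force: 0.0
t 7.3 box [-147.5   52.1  151.6] zdir [ 0.644  0.    -0.765] ydir [ 0. -1. -0.] q [-0.82 -0.16  2.21  0.62  1.46 -0.64] F [ 0.1  0.3 -0. ] w 0.4
wrist 122132 lid angle [0.035 0.131 0.14  0.151 0.269]
0 50 travel [-16.6, 1.4, 65.7] rot [0.0, -0.0, 0.0]
4 50 travel [-5.9, 1.4, 53.9] rot [0.0, -0.0, 0.0]
8 50 travel [5.6, 1.4, 42.9] rot [0.0, -0.0, 0.0]
18 50 travel [37.3, 1.4, 19.0] rot [0.0, -0.0, 0.0]
30 50 travel [80.2, 1.5, -1.9] rot [0.0, -0.0, 0.0]
45 55 travel [136.1, 1.5, -15.5] rot [0.0, -5.0, 0.0]
60 68 travel [190.4, 1.5, -15.8] rot [0.0, -18.0, 0.0]
75 80 travel [243.1, 1.6, -1.5] rot [0.0, -30.0, 0.0]
88 88 travel [284.8, 1.6, 22.7] rot [0.0, -38.0, 0.0]
97 90 travel [310.7, 1.6, 46.1] rot [0.0, -40.0, 0.0]
101 90 travel [321.1, 1.6, 58.1] rot [0.0, -40.0, 0.0]
```

```bash
python3 -m handwheel '[{"travel":[-14,1,20],"rot":[0,0,0],"fingers":0},{"travel":[-10,1,56],"rot":[0,0,0],"fingers":0},{"travel":[-6,1,54],"rot":[0,0,0],"fingers":0},{"travel":[6,1,43],"rot":[0,0,0],"fingers":0},{"travel":[20,1,31],"rot":[0,0,0],"fingers":0},{"travel":[37,1,19],"rot":[0,0,0],"fingers":0},{"travel":[58,1,8],"rot":[0,0,0],"fingers":0},{"travel":[80,1,-2],"rot":[0,0,0],"fingers":0},{"travel":[80,1,-2],"rot":[0,0,0],"fingers":0}]' ; python3 - <<'E'
from h import *
st();way([(30,50),(38,52),(45,55),(52,61),(60,68),(68,75),(75,80),(82,85),(88,88),(93,90),(97,90),(101,90)],.05)
rgb,d,P,W,c=cap("top");save("t2.png",rgb)
E
```

```text
time: 8.48
ee_pos: [0.4511, 0.0018, 0.2076]
ee_rot: [-0.19, 0.775, 0.531, 0.284]
force: [-0.4, 0.1, 0.3]
width: 0.0006
grip_force: 0.0
t 8.47 box [-87.9  49.2 207.6] zdir [ 0.643 -0.004 -0.766] ydir [ 0.001 -1.     0.006] q [-0.68 -0.26  2.18  0.66  1.49 -0.46] F [-0.   0.4  0.3] w 0.6
30 50 travel [-1.5, -0.9, 2.5] rot [0.2, -0.0, 0.3]
38 52 travel [28.2, -0.7, -6.6] rot [0.2, -2.0, 0.3]
45 55 travel [54.4, -0.5, -11.2] rot [0.2, -5.0, 0.3]
52 61 travel [79.8, -0.4, -13.1] rot [0.3, -11.0, 0.3]
60 68 travel [108.7, -0.3, -11.5] rot [0.3, -18.0, 0.2]
68 75 travel [137.1, -0.1, -5.8] rot [0.3, -25.0, 0.2]
75 80 travel [161.4, -0.1, 2.7] rot [0.3, -30.0, 0.2]
82 85 travel [184.4, 0.0, 14.3] rot [0.3, -35.0, 0.2]
88 88 travel [203.1, 0.0, 26.8] rot [0.3, -38.0, 0.2]
93 90 travel [217.7, 0.1, 39.0] rot [0.3, -40.0, 0.2]
97 90 travel [229.0, 0.1, 50.2] rot [0.3, -40.0, 0.2]
101 90 travel [239.4, 0.1, 62.3] rot [0.3, -40.0, 0.2]
```

View pics/t2.png

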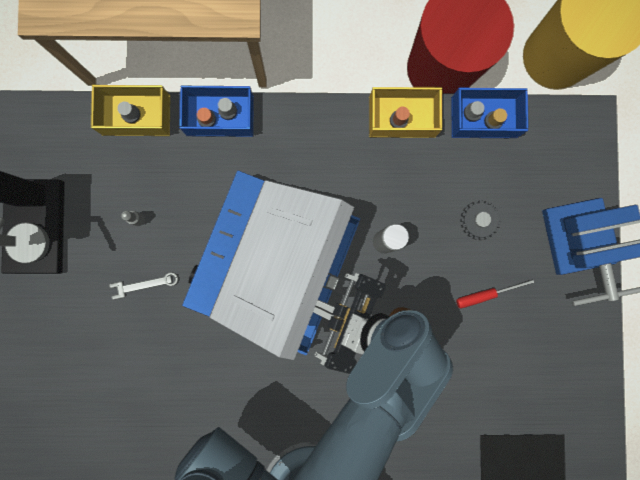

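The lid is raised: its front edge now runs from about (355,205) to (293,358), with the blue interior showing below it. I'll carry on swinging it open.

```bash
python3 -m handwheel '[{"travel":[14,0,-2],"rot":[0,-1,0],"fingers":0},{"travel":[28,0,-7],"rot":[0,-2,0],"fingers":0},{"travel":[54,0,-11],"rot":[0,-5,0],"fingers":0},{"travel":[80,0,-13],"rot":[0,-11,0],"fingers":0},{"travel":[109,0,-11],"rot":[0,-18,0],"fingers":0},{"travel":[137,0,-6],"rot":[0,-25,0],"fingers":0},{"travel":[161,0,3],"rot":[0,-30,0],"fingers":0},{"travel":[184,0,14],"rot":[0,-35,0],"fingers":0},{"travel":[184,0,14],"rot":[0,-35,0],"fingers":0}]' ; python3 - <<'E'
from h import *
st();way([(82,85),(88,88),(93,90),(97,90),(101,90)],.05)
rgb,d,P,W,c=cap("scene");save("s2.png",rgb);Q=box(P)
q=Q[(abs(Q[...,1])<.15)&(Q[...,2]>.2)&(Q[...,2]<.33)&(Q[...,0]>-.1)&(Q[...,0]<.3)]
a=np.arctan2(q[:,2]-.115,.1-q[:,0]);print(len(q),(np.percentile(a,[5,25,50,75,95])-.17).round(2))
E
```

```text
time: 9.65
ee_pos: [0.5049, 0.1437, 0.3123]
ee_rot: [-0.026, 0.824, 0.565, 0.037]
force: [-0.3, -0.2, 0.7]
width: 0.0004
grip_force: 0.0
t 9.65 box [ 63.8  50.9 312.3] zdir [ 0.089  0.001 -0.996] ydir [ 0.004 -1.    -0.001] q [ 0.02 -0.16  1.78  0.08  1.48  0.38] F [-0.3  0.2  0.7] w 0.4
82 85 travel [-1.1, 0.9, -3.0] rot [-0.1, -0.1, 0.2]
88 88 travel [21.5, 1.0, -3.4] rot [-0.1, -3.1, 0.2]
93 90 travel [40.4, 1.1, -1.8] rot [-0.1, -5.1, 0.2]
97 90 travel [56.1, 1.1, 1.0] rot [-0.1, -5.1, 0.2]
101 90 travel [71.5, 1.2, 4.9] rot [-0.1, -5.1, 0.2]
1424 [1.28 1.46 1.46 1.47 1.47]
```

View pics/s2.png

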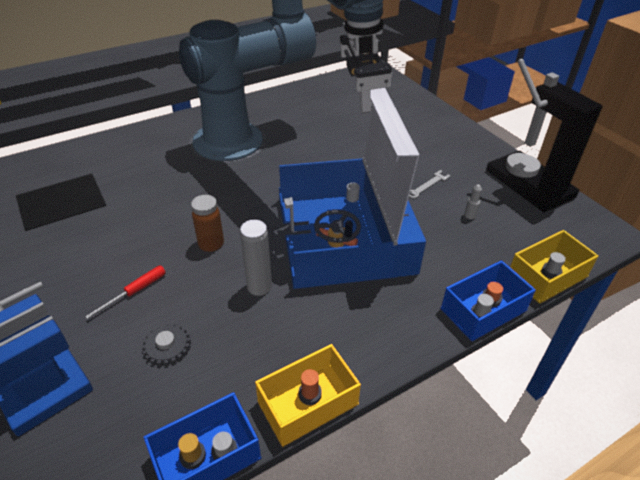

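The lid is about upright at (395,160), with the fingers behind it at (372,95). The handwheel shows at (338,228), the knob at about (350,228) and the tin at (353,190). I'll push the lid on past upright, then measure the wheel.

```bash
python3 -m handwheel '[{"travel":[12,1,-3],"rot":[0,-2,0],"fingers":0},{"travel":[26,1,-3],"rot":[0,-4,0],"fingers":0},{"travel":[40,1,-2],"rot":[0,-5,0],"fingers":0},{"travel":[56,1,1],"rot":[0,-5,0],"fingers":0},{"travel":[72,1,5],"rot":[0,-5,0],"fingers":0},{"travel":[72,1,5],"rot":[0,-5,0],"fingers":0},{"travel":[40,1,0],"rot":[0,-5,0],"fingers":30},{"travel":[-20,1,0],"rot":[0,-5,0],"fingers":50},{"travel":[-60,1,0],"rot":[0,-5,0],"fingers":50},{"travel":[-60,1,0],"rot":[0,-5,0],"fingers":50}]' ; python3 - <<'E'
from h import *
st()
rgb,d,P,W,c=cap("scene");Q=box(P)
q=Q[(abs(Q[...,1])<.15)&(Q[...,2]>.2)&(Q[...,2]<.33)&(Q[...,0]>.07)&(Q[...,0]<.3)]
a=np.arctan2(q[:,2]-.115,.1-q[:,0]);print(len(q),(np.percentile(a,[5,25,50,75,95])-.17).round(2))
for n in("wrist","top","scene"):
    rgb,d,P,W,c=cap(n);save("k_"+n+".png",rgb);Q=box(P)
    for t in("wheel_axis","crank_knob","tin","catch_face"):
        for r in env.spot_point(t,n)[:1]:
            u,v=np.array(r["point"]);ray=W[:3,:3]@np.array([(u-c["cx"])/c["fx"],(v-c["cy"])/c["fy"],1]);o=W[:3,3]
            h={"wheel_axis":.089,"crank_knob":.089,"tin":0.012,"catch_face":.065}[t]
            print(n,t,round(r["conf"],2),(u.round(),v.round()),box(o+ray*(h-o[2])/ray[2]).round(3))
    for t in("crank_knob","tin","catch"):
        for r in env.trace(t,n)[:1]:
            q=Q[r["mask"]];print(n,t,round(r["conf"],2),np.nanpercentile(q,[3,50,97],axis=0).round(3).tolist())
E
```

```text
time: 10.95
ee_pos: [0.4839, 0.0847, 0.3076]
ee_rot: [0.0, 0.827, 0.562, 0.002]
force: [0.1, 0.3, -0.2]
width: 0.0372
grip_force: 0.0
t 10.95 box [  1.2  49.  307.6] zdir [ 0.003 -0.003 -1.   ] ydir [-0.003 -1.     0.003] q [-0.06 -0.21  1.83  0.    1.51  0.32] F [ 0.4  0.  -0.2] w 37.2
3732 [1.62 1.79 1.8  1.81 1.82]
wrist wheel_axis 0.89 (np.float64(393.0), np.float64(219.0)) [-0.006 -0.034  0.089]
wrist crank_knob 0.94 (np.float64(431.0), np.float64(203.0)) [ 0.013 -0.074  0.089]
wrist tin 0.82 (np.float64(260.0), np.float64(152.0)) [0.065 0.123 0.012]
wrist catch_face 0.63 (np.float64(363.0), np.float64(304.0)) [-0.119 -0.006  0.065]
wrist crank_knob 0.55 [[0.006, -0.078, 0.079], [0.014, -0.069, 0.106], [0.02, -0.064, 0.109]]
wrist tin 0.74 [[0.052, 0.109, 0.015], [0.066, 0.128, 0.023], [0.081, 0.14, 0.052]]
wrist catch 0.51 [[-0.123, 0.002, 0.045], [-0.108, 0.006, 0.098], [-0.107, 0.008, 0.13]]
top wheel_axis 0.78 (np.float64(289.0), np.float64(249.0)) [ 0.    -0.04   0.089]
top crank_knob 0.52 (np.float64(289.0), np.float64(233.0)) [ 0.012 -0.073  0.089]
top catch_face 0.6 (np.float64(196.0), np.float64(233.0)) [0.21  0.002 0.065]
top crank_knob 0.49 [[0.008, -0.08, 0.105], [0.012, -0.075, 0.109], [0.018, -0.07, 0.113]]
top catch 0.68 [[-0.124, -0.018, 0.044], [-0.114, -0.006, 0.128], [-0.106, 0.005, 0.133]]
scene wheel_axis 0.75 (np.float64(339.0), np.float64(218.0)) [-0.002 -0.039  0.089]
scene crank_knob 0.67 (np.float64(349.0), np.float64(227.0)) [ 0.014 -0.074  0.089]
scene tin 0.65 (np.float64(354.0), np.float64(199.0)) [0.07  0.114 0.012]
scene catch_face 0.64 (np.float64(290.0), np.float64(223.0)) [-0.115 -0.015  0.065]
scene crank_knob 0.15 [[-0.335, -0.017, 0.005], [-0.306, -0.008, 0.084], [-0.278, 0.032, 0.13]]
scene tin 0.71 [[0.051, 0.103, 0.013], [0.065, 0.111, 0.037], [0.08, 0.138, 0.051]]
scene catch 0.42 [[-0.124, -0.022, 0.052], [-0.113, -0.018, 0.112], [-0.108, 0.001, 0.13]]
```

View pics/k_wrist.png

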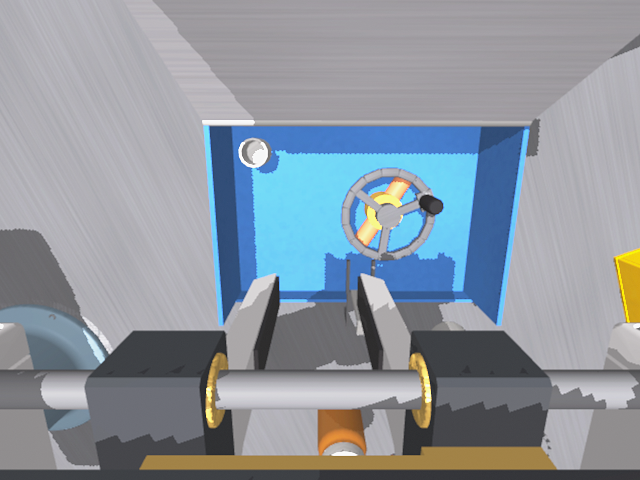

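The lid leans well back at about 1.75 rad and the catch has sprung back (post at x ≈ −111 mm). In the wrist view the wheel hub is at (388,215), the knob at (431,204) and the tin at (255,152). Next I'll refine the axis with a circle fit.

```bash
python3 - <<'E'
from h import *
from scipy.optimize import least_squares
for n in("wrist","top"):
    rgb,d,P,W,c=cap(n);Q=box(P);q=Q.reshape(-1,3)
    r=np.hypot(q[:,0]+.003,q[:,1]+.037)
    m=(q[:,2]>.05)&(q[:,2]<.074)&(r>.038)&(r<.07);s=q[m]
    f=least_squares(lambda x:np.hypot(s[:,0]-x[0],s[:,1]-x[1])-x[2],[-.003,-.037,.05],loss="soft_l1",f_scale=.003);print(n,len(s),f.x.round(4))
    k=q[(q[:,2]>.1)&(q[:,2]<.115)&(r<.08)];print("knobtop",len(k),k.mean(0).round(4),np.percentile(k,[2,98],axis=0).round(3).tolist())
st();go([.013,-.075,.16],90);go([.013,-.075,.075],90)
E
```

```text
wrist 2389 [-0.0047 -0.0315  0.0497]
knobtop 241 [ 0.0127 -0.0719  0.1066] [[0.004, -0.08, 0.101], [0.02, -0.065, 0.109]]
top 409 [-0.0043 -0.0357  0.0495]
knobtop 48 [ 0.0132 -0.0757  0.1083] [[0.006, -0.083, 0.103], [0.021, -0.068, 0.112]]
t 12.3 box [  2.2  49.6 306.4] zdir [ 0.  0. -1.] ydir [ 0.001 -1.    -0.   ] q [-0.06 -0.21  1.83  0.    1.52  0.32] F [0.5 0.  0.3] w 50.1
travel [10.7, 124.7, 146.4] rot [-0.0, -0.0, 0.0]
travel [10.7, 124.7, 231.4] rot [-0.0, -0.0, 0.0]
```

```bash
python3 -m handwheel '[{"travel":[5,60,0],"rot":[0,0,0],"fingers":50},{"travel":[11,120,30],"rot":[0,0,0],"fingers":50},{"travel":[11,124,90],"rot":[0,0,0],"fingers":50},{"travel":[11,124,150],"rot":[0,0,0],"fingers":50},{"travel":[11,124,200],"rot":[0,0,0],"fingers":50},{"travel":[11,124,231],"rot":[0,0,0],"fingers":50},{"travel":[11,124,231],"rot":[0,0,0],"fingers":10},{"travel":[11,124,231],"rot":[0,0,0],"fingers":10},{"travel":[11,124,231],"rot":[0,0,0],"fingers":10},{"travel":[11,124,231],"rot":[0,0,0],"fingers":10}]' 15; python3 - <<'E'
from h import *
st();print(env.state()["grip_force"])
def arc(f0,f1,n,r=45):
    a=np.radians(np.linspace(f0,f1,n+1));p=r*np.c_[np.cos(a),np.sin(a)];print(f0,f1,(p-p[0])[1:].round(1).tolist())
arc(66.5,236.5,10);arc(236.5,406.5,10)
arc(46.5,16,1)
E
```

```text
time: 13.55
ee_pos: [0.604, 0.0509, 0.0773]
ee_rot: [0.001, 0.826, 0.564, 0.001]
force: [-1.0, 0.8, 5.0]
width: 0.0178
grip_force: 15.0
t 13.55 box [ 13.6 -75.2  77.3] zdir [ 0.001 -0.002 -1.   ] ydir [ 0.001 -1.     0.002] q [-0.1   0.29  1.76  0.    1.09  0.27] F [0.4 1.2 5. ] w 17.8
15.002499083240082
66.5 236.5 [[-12.8, 3.4], [-26.1, 3.0], [-38.7, -1.4], [-49.5, -9.2], [-57.5, -19.8], [-62.0, -32.3], [-62.7, -45.6], [-59.5, -58.5], [-52.7, -69.9], [-42.8, -78.8]]
236.5 406.5 [[12.1, -5.6], [25.2, -7.5], [38.4, -5.4], [50.3, 0.4], [60.1, 9.5], [66.7, 21.0], [69.7, 34.0], [68.8, 47.3], [64.0, 59.7], [55.8, 70.2]]
46.5 16 [[12.3, -20.2]]
```

```bash
python3 -m handwheel '[{"travel":[-12.8,3.4,-2],"rot":[0,0,0],"fingers":10},{"travel":[-26,3,-3],"rot":[0,0,0],"fingers":10},{"travel":[-38.7,-1.4,-3],"rot":[0,0,0],"fingers":10},{"travel":[-49.5,-9.2,-3],"rot":[0,0,0],"fingers":10},{"travel":[-57.5,-19.8,-3],"rot":[0,0,0],"fingers":10},{"travel":[-62,-32.3,-3],"rot":[0,0,0],"fingers":10}]'; python3 - <<'E'
from h import *
st();rgb,d,P,W,c=cap("top");Q=box(P);q=Q.reshape(-1,3)
E
```

```text
time: 14.3
ee_pos: [0.5487, 0.0058, 0.0775]
ee_rot: [-0.001, 0.826, 0.563, 0.0]
force: [3.6, 7.4, -11.7]
width: 0.0172
grip_force: 15.0
t 14.3 box [-48.6 -40.1  77.5] zdir [ 0.002  0.002 -1.   ] ydir [-0.    -1.    -0.002] q [-0.2   0.17  1.9   0.    1.07  0.18] F [  8.2  -0.6 -11.7] w 17.2
```

```bash
cat >> h.py <<'E'
def arcs(phis,C,cmd,r=45):
    for f in phis:
        a=np.radians(f);x=C[0]+r*np.cos(a)-cmd[0];y=-(C[1]-r*np.sin(a)-cmd[1]);print(f,[round(x,1),round(y,1)])
E
python3 -c "
from h import *
arcs(range(190,360,20),(-4,-33.8),(-48.8,-42.1))"
```

```text
190 [np.float64(0.5), np.float64(-16.1)]
210 [np.float64(5.8), np.float64(-30.8)]
230 [np.float64(15.9), np.float64(-42.8)]
250 [np.float64(29.4), np.float64(-50.6)]
270 [np.float64(44.8), np.float64(-53.3)]
290 [np.float64(60.2), np.float64(-50.6)]
310 [np.float64(73.7), np.float64(-42.8)]
330 [np.float64(83.8), np.float64(-30.8)]
350 [np.float64(89.1), np.float64(-16.1)]
```

```bash
python3 -m handwheel '[{"travel":[0.5,-16,2],"rot":[0,0,0],"fingers":10},{"travel":[5.8,-30.8,2],"rot":[0,0,0],"fingers":10},{"travel":[15.9,-42.8,2],"rot":[0,0,0],"fingers":10},{"travel":[29.4,-50.6,2],"rot":[0,0,0],"fingers":10}]'; python3 -c "
from h import *
st()"; python3 -m handwheel '[{"travel":[15.4,-2.7,0],"rot":[0,0,0],"fingers":10},{"travel":[30.8,0,0],"rot":[0,0,0],"fingers":10},{"travel":[44.3,7.8,0],"rot":[0,0,0],"fingers":10},{"travel":[54.4,19.8,0],"rot":[0,0,0],"fingers":10},{"travel":[54.4,19.8,0],"rot":[0,0,0],"fingers":10}]'; python3 -c "
from h import *
st()"
```

```text
time: 14.85
ee_pos: [0.5139, 0.0514, 0.0774]
ee_rot: [0.0, 0.826, 0.564, -0.0]
force: [2.1, -2.0, -1.2]
width: 0.0174
grip_force: 15.0
t 14.85 box [-18.8   8.8  77.4] zdir [-0.    -0.001 -1.   ] ydir [ 0.001 -1.     0.001] q [-0.12  0.09  1.99 -0.    1.06  0.25] F [-1.1 -2.7 -1.2] w 17.4
time: 15.48
ee_pos: [0.5548, 0.0948, 0.0774]
ee_rot: [0.001, 0.826, 0.564, 0.001]
force: [1.4, -2.7, 5.3]
width: 0.0179
grip_force: 15.0
t 15.47 box [ 36.5 -13.4  77.4] zdir [ 0.001 -0.003 -1.   ] ydir [ 0.001 -1.     0.003] q [-0.03  0.19  1.87  0.    1.07  0.34] F [-2.  -2.3  5.3] w 17.9
```

```bash
python3 -c "
from h import *
arcs([353,373,393,413],(-4,-33.8),(36.2,-13.2))
for f in range(413,800,12):
    a=np.radians([f,f+12]);print(f-66.5+12,(45*np.diff(np.cos(a))).round(1),(45*np.diff(np.sin(a))).round(1))"
```

```text
353 [np.float64(4.5), np.float64(15.1)]
373 [np.float64(3.6), np.float64(30.7)]
393 [np.float64(-2.5), np.float64(45.1)]
413 [np.float64(-13.1), np.float64(56.5)]
358.5 [-8.1] [4.8]
370.5 [-8.9] [3.1]
382.5 [-9.3] [1.1]
394.5 [-9.4] [-0.8]
406.5 [-9.] [-2.8]
418.5 [-8.2] [-4.6]
430.5 [-7.1] [-6.2]
442.5 [-5.7] [-7.5]
454.5 [-4.] [-8.5]
466.5 [-2.1] [-9.2]
478.5 [-0.2] [-9.4]
490.5 [1.8] [-9.2]
502.5 [3.7] [-8.7]
514.5 [5.4] [-7.7]
526.5 [6.9] [-6.4]
538.5 [8.1] [-4.8]
550.5 [8.9] [-3.1]
562.5 [9.3] [-1.1]
574.5 [9.4] [0.8]
586.5 [9.] [2.8]
598.5 [8.2] [4.6]
610.5 [7.1] [6.2]
622.5 [5.7] [7.5]
634.5 [4.] [8.5]
646.5 [2.1] [9.2]
658.5 [0.2] [9.4]
670.5 [-1.8] [9.2]
682.5 [-3.7] [8.7]
694.5 [-5.4] [7.7]
706.5 [-6.9] [6.4]
718.5 [-8.1] [4.8]
730.5 [-8.9] [3.1]
742.5 [-9.3] [1.1]
```

```bash
cat > g.py <<'E'
from h import *
import sys
s=env.state();p=box(s["ee_pos"])*1000-[-4,-33.8,0];F=B@np.array(s["force"])
r=np.hypot(p[0],p[1]);t=np.array([p[1],-p[0]])/r;n=p[:2]/r
Ft=F[:2]@t;print("phi",round(np.degrees(np.arctan2(-p[1],p[0]))%360,1),"r",round(r,1),"Ft",round(Ft,1),"Fr",round(F[:2]@n,1),"Fz",round(F[2],1),"w",round(s["width"]*1000,1),flush=True)
sys.exit(Ft<-7)
E
python3 -m handwheel '[{"travel":[4.5,15.1,0],"rot":[0,0,0],"fingers":10},{"travel":[3.6,30.7,0],"rot":[0,0,0],"fingers":10},{"travel":[-2.5,45.1,0],"rot":[0,0,0],"fingers":10},{"travel":[-13.1,56.5,0],"rot":[0,0,0],"fingers":10}]' >/dev/null; python3 g.py && 
python3 -m handwheel '[{"travel":[-8.1,4.8,0],"rot":[0,0,0],"fingers":10}]' >/dev/null && python3 g.py &&
python3 -m handwheel '[{"travel":[-8.9,3.1,0],"rot":[0,0,0],"fingers":10}]' >/dev/null && python3 g.py &&
python3 -m handwheel '[{"travel":[-9.3,1.1,0],"rot":[0,0,0],"fingers":10}]' >/dev/null && python3 g.py &&
python3 -m handwheel '[{"travel":[-9.4,-0.8,0],"rot":[0,0,0],"fingers":10}]' >/dev/null && python3 g.py
```

```text
phi 51.0 r 45.0 Ft -3.0 Fr 1.4 Fz 6.5 w 17.6False
```

```bash
sed -i 's/sys.exit(Ft<-7)/sys.exit(int(Ft<-7))/' g.py
python3 -m handwheel '[{"travel":[-8.1,4.8,-1],"rot":[0,0,0],"fingers":10}]' >/dev/null && python3 g.py &&
python3 -m handwheel '[{"travel":[-8.9,3.1,0],"rot":[0,0,0],"fingers":10}]' >/dev/null && python3 g.py &&
python3 -m handwheel '[{"travel":[-9.3,1.1,0],"rot":[0,0,0],"fingers":10}]' >/dev/null && python3 g.py &&
python3 -m handwheel '[{"travel":[-9.4,-0.8,0],"rot":[0,0,0],"fingers":10}]' >/dev/null && python3 g.py &&
python3 -m handwheel '[{"travel":[-9,-2.8,0],"rot":[0,0,0],"fingers":10}]' >/dev/null && python3 g.py &&
python3 -m handwheel '[{"travel":[-8.2,-4.6,0],"rot":[0,0,0],"fingers":10}]' >/dev/null && python3 g.py &&
python3 -m handwheel '[{"travel":[-7.1,-6.2,0],"rot":[0,0,0],"fingers":10}]' >/dev/null && python3 g.py &&
python3 -m handwheel '[{"travel":[-5.7,-7.5,0],"rot":[0,0,0],"fingers":10}]' >/dev/null && python3 g.py &&
python3 -m handwheel '[{"travel":[-4,-8.5,0],"rot":[0,0,0],"fingers":10}]' >/dev/null && python3 g.py &&
python3 -m handwheel '[{"travel":[-2.1,-9.2,0],"rot":[0,0,0],"fingers":10}]' >/dev/null && python3 g.py &&
python3 -m handwheel '[{"travel":[-0.2,-9.4,0],"rot":[0,0,0],"fingers":10}]' >/dev/null && python3 g.py
```

```text
phi 64.4 r 44.8 Ft -3.5 Fr 8.7 Fz -5.2 w 17.7
phi 76.9 r 44.8 Ft -1.4 Fr 8.0 Fz -2.2 w 17.8
phi 89.6 r 44.7 Ft -2.0 Fr 6.0 Fz -0.7 w 17.8
phi 102.2 r 44.8 Ft -1.9 Fr 4.0 Fz -1.7 w 17.6
phi 114.8 r 44.8 Ft -3.0 Fr 3.3 Fz -0.1 w 17.6
phi 122.5 r 47.6 Ft -18.3 Fr 20.1 Fz -16.1 w 17.8
```

```bash
python3 -m handwheel '[{"travel":[1,2,0],"rot":[0,0,0],"fingers":10},{"travel":[1,2,0],"rot":[0,0,0],"fingers":10}]' && python3 g.py; python3 - <<'E'
from h import *
st();rgb,d,P,W,c=cap("wrist");save("stop.png",rgb)
E
```

```text
time: 16.98
ee_pos: [0.5871, 0.0104, 0.0778]
ee_rot: [0.004, 0.826, 0.563, 0.003]
force: [11.5, -6.0, -6.0]
width: 0.0177
grip_force: 15.0
phi 123.0 r 48.3 Ft -5.8 Fr 11.6 Fz -6.0 w 17.7
t 16.98 box [-30.3 -74.3  77.8] zdir [ 0.001 -0.009 -1.   ] ydir [-0.    -1.     0.009] q [-0.17  0.24  1.81 -0.    1.08  0.2 ] F [ -1.4 -12.9  -6. ] w 17.7
```

View pics/stop.png

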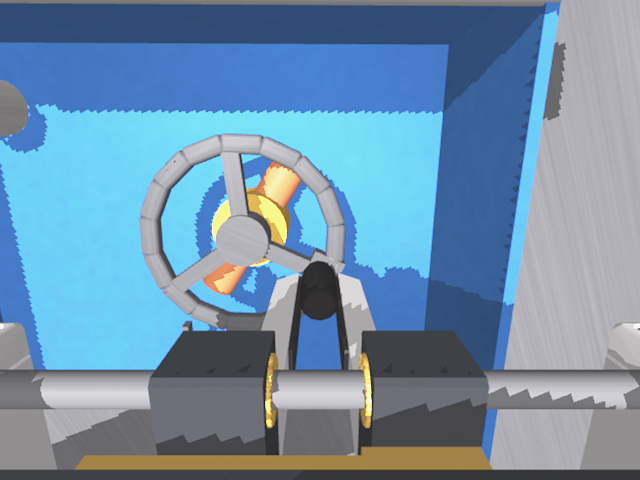

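The wrist view shows the knob at (320,290), still between the fingers but slid towards one end of the pads. The wheel won't go further, so this is the stop. I'll re-centre the grip on the knob before backing off.

```bash
python3 - <<'E'
from h import *
rgb,d,P,W,c=cap("wrist");q=box(P).reshape(-1,3)*1000
for r in env.spot_point("crank_knob","wrist")[:1]:
    u,v=r["point"];ray=W[:3,:3]@np.array([(u-c["cx"])/c["fx"],(v-c["cy"])/c["fy"],1]);o=W[:3,3];print(r["conf"],box(o+ray*(.089-o[2])/ray[2])*1000)
E
python3 -m handwheel '[{"travel":[0,0,0],"rot":[0,0,0],"fingers":40},{"travel":[0,0,0],"rot":[0,0,0],"fingers":40}]' >/dev/null; python3 - <<'E'
from h import *
st()
rgb,d,P,W,c=cap("wrist");q=box(P).reshape(-1,3)*1000
k=q[(q[:,2]>103)&(q[:,2]<113)&(abs(q[:,0]+25)<22)&(abs(q[:,1]+74)<12)];print(len(k),np.percentile(k,[3,50,97],axis=0).round(1).tolist())
for r in env.spot_point("crank_knob","wrist")[:1]:
    u,v=r["point"];ray=W[:3,:3]@np.array([(u-c["cx"])/c["fx"],(v-c["cy"])/c["fy"],1]);o=W[:3,3];print(r["conf"],box(o+ray*(.089-o[2])/ray[2])*1000)
E
```

```text
0.78 [-24.33072958 -73.83185895  89.        ]
t 17.38 box [-29.9 -69.6  76.6] zdir [ 0.     0.003 -1.   ] ydir [ 0.    -1.    -0.003] q [-0.17  0.24  1.81  0.    1.09  0.2 ] F [-0.2 -0.   0.5] w 34.4
1233 [[-31.6, -85.9, 103.7], [-23.2, -73.8, 107.9], [-16.5, -65.9, 109.7]]
0.68 [-22.61624779 -74.59483862  89.        ]
```

```bash
python3 -m handwheel '[{"travel":[6.4,4.6,-1],"rot":[0,0,0],"fingers":40},{"travel":[6.4,4.6,-1],"rot":[0,0,0],"fingers":40},{"travel":[6.4,4.6,-1],"rot":[0,0,0],"fingers":10},{"travel":[6.4,4.6,-1],"rot":[0,0,0],"fingers":10},{"travel":[6.4,4.6,-1],"rot":[0,0,0],"fingers":10},{"travel":[4.4,3.6,-1],"rot":[0,0,0],"fingers":10},{"travel":[3.4,3.1,-1],"rot":[0,0,0],"fingers":10},{"travel":[3.4,3.1,-1],"rot":[0,0,0],"fingers":10}]' 25 >/dev/null; python3 g.py; python3 - <<'E'
from h import *
st()
a=np.radians([115.8,103,88,73,58,43,31,25.8]);p=45*np.c_[np.cos(a),np.sin(a)];print((p-p[0]+[3,1.5]).round(1).tolist())
E
```

```text
phi 116.1 r 45.3 Ft -11.3 Fr -1.3 Fz -5.1 w 17.5
t 18.48 box [-23.9 -74.5  78.4] zdir [ 0.006 -0.003 -1.   ] ydir [-0.    -1.     0.003] q [-0.17  0.25  1.8   0.01  1.09  0.2 ] F [10.7 -3.8 -5.1] w 17.5
[[3.0, 1.5], [12.5, 4.8], [24.2, 6.0], [35.7, 4.0], [46.4, -0.9], [55.5, -8.3], [61.2, -15.8], [63.1, -19.4]]
```

Pressing again gives a firm 11 N with the knob not moving at φ = 116°, so the stop is confirmed. Now I'll back off 90° and let go.

```bash
python3 -m handwheel '[{"travel":[12.5,4.8,0],"rot":[0,0,0],"fingers":10},{"travel":[24.2,6,0],"rot":[0,0,0],"fingers":10},{"travel":[35.7,4,0],"rot":[0,0,0],"fingers":10},{"travel":[46.4,-0.9,0],"rot":[0,0,0],"fingers":10},{"travel":[55.5,-8.3,0],"rot":[0,0,0],"fingers":10},{"travel":[61.2,-15.8,0],"rot":[0,0,0],"fingers":10},{"travel":[63.1,-19.4,0],"rot":[0,0,0],"fingers":10},{"travel":[63.1,-19.4,0],"rot":[0,0,0],"fingers":10},{"travel":[63.1,-19.4,0],"rot":[0,0,0],"fingers":10}]' >/dev/null; python3 g.py; python3 -m handwheel '[{"travel":[0,0,0],"rot":[0,0,0],"fingers":45},{"travel":[0,0,0],"rot":[0,0,0],"fingers":45},{"travel":[0,0,0],"rot":[0,0,0],"fingers":45}]' >/dev/null; python3 g.py;  python3 -m handwheel '[{"travel":[0,0,-20],"rot":[0,0,0],"fingers":45},{"travel":[0,0,-60],"rot":[0,0,0],"fingers":45},{"travel":[-40,0,-120],"rot":[0,0,0],"fingers":45},{"travel":[-60,0,-180],"rot":[0,0,0],"fingers":45},{"travel":[-60,0,-180],"rot":[0,0,0],"fingers":45}]' >/dev/null; python3 - <<'E'
from h import *
st()
for n in("wrist","scene"):
    rgb,d,P,W,c=cap(n);save("end_"+n+".png",rgb);Q=box(P)
    for r in env.spot_point("crank_knob",n)[:1]:
        u,v=r["point"];ray=W[:3,:3]@np.array([(u-c["cx"])/c["fx"],(v-c["cy"])/c["fy"],1]);o=W[:3,3];k=box(o+ray*(.089-o[2])/ray[2])*1000
        print(n,r["conf"],k.round(1),"phi",np.degrees(np.arctan2(-(k[1]+33.8),k[0]+4)))
q=Q[(abs(Q[...,1])<.15)&(Q[...,2]>.2)&(Q[...,2]<.33)&(Q[...,0]>.07)&(Q[...,0]<.3)]
a=np.arctan2(q[:,2]-.115,.1-q[:,0]);print(len(q),(np.percentile(a,[5,25,50,75,95])-.17).round(2))
r=env.trace("catch","scene")[:1]
for x in r: print(np.nanpercentile(Q[x["mask"]],[3,50,97],axis=0).round(3).tolist())
E
```

```text
phi 26.4 r 44.4 Ft -2.2 Fr -5.8 Fz 4.1 w 17.6
phi 26.8 r 45.8 Ft 0.2 Fr -0.4 Fz 0.6 w 43.3
t 20.6 box [-23.8 -57.  265.8] zdir [ 0.003 -0.011 -1.   ] ydir [-0.001 -1.     0.011] q [-0.16  0.01  1.7   0.    1.41  0.22] F [ 0.4 -0.1 -0.3] w 44.6
wrist 0.68 [ 35.6 -51.7  89. ] phi 24.33818133847508
scene 0.44 [ 48.3 -48.5  89. ] phi 15.735438945601418
3754 [1.62 1.79 1.8  1.81 1.82]
[[-0.124, -0.023, 0.013], [-0.113, -0.017, 0.108], [-0.103, 0.057, 0.13]]
```

View pics/end_scene.png

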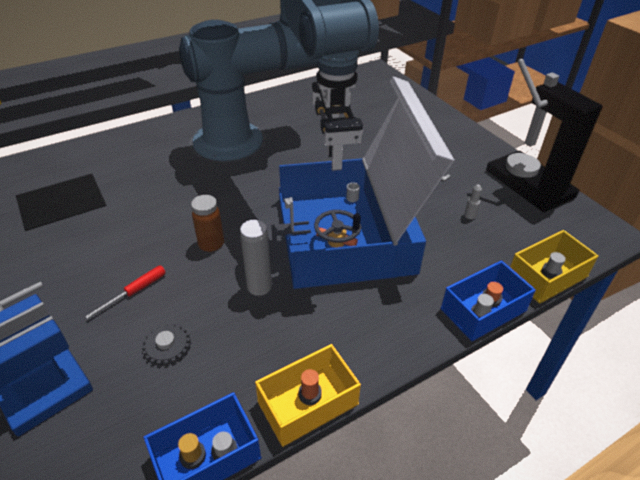

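The lid leans well back at (410,155), the catch has sprung back at (290,215), and the knob sits at (357,222), about 90° off the stop. Nothing else has moved and the robot is clear, so I'm handing in.

```bash
python3 -c "
from cell import env
print(env.finish_job())"
```

```text
the job is handed in; nothing more can be done
None
```

I handed the job in: the lid was past the catch and leaning well back, the catch had sprung back, and the handwheel was wound to its stop, backed off about 90° and let go; nothing else on the bench looked moved in the last picture, and the hand-in returned no verdict.

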